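# Gauge a jack screw's thread with pitch leaves

### The arm

A 7-joint arm with a two-finger parallel gripper is mounted at the origin on the work surface. World frame = base frame: x ahead of the robot, y to its left, z up, the work surface at z = 0. Lengths are in m, angles in rad, forces in N, time in s.
With the tool pointing down it reaches from about 0.4 to 0.85 m from the base axis. Payload 4.5 kg.
Tool frame: the origin (TCP) lies midway between the tips of the shut fingers; the grasp point (between the pads) lies 19 mm behind it; x points along the fingers, y is the direction in which the jaws open and shut, and the axes are right-handed (so a half turn about x gives the same grasp; the last joint's range is limited). The gripper opens to 88 mm and grips with 3 to 60 N. Pads are 18 mm wide; open, the fingers measure 123 mm over their backs; the gripper's body (75 mm by 187 mm) begins 45 mm behind the grasp point.
Start: joints at [-1.122, 0.689, -0.195, 1.565, 0.157, 0.902, -0.215], TCP at [0.252, 0.572, 0.239] pointing down, gripper open.
Joint ranges: [-3.01, 3.01], [-0.46, 2.08], [-1.47, 1.51], [0.13, 2.56], [-1, 4.14], [0.04, 2.09], [-2.66, 2.66]. Speed limits (rad/s): [2.57, 2.57, 3.14, 3.14, 3.14, 3.14, 3.14].

### API

Orientations are given as a unit quaternion [x, y, z, w].
In Python, from plant import r gives the robot as it stands.
- The arm moves only by the tool arm_command, never from a script. Its argument "plan" is a list of rows, each a list of 5 numbers: the finger opening in m, from 0 to 0.0881, then the shift along the tool's x, y, z in m, then the turn about the tool's x in rad. In form: [[grip, dx, dy, dz, roll], ...]. A call has 1 to 12 rows; each row shifts and turns the commanded pose from where the row before left it, along the tool's axes as they then stand; what a row does not reach is not made up. A row lasts 1/8 s, in which the tool goes at most 62.5 mm and 10.7 degrees, less where a joint would pass 70% of its speed; a pose out of reach is approached as far as the arm can. A call is refused whole if a number of a shift passes 0.0625 or a number of a turn 0.188, either way. A call with a gripper value outside its range is refused whole. The fingers move at their own pace and stop on an object; "force" is the grip in N (left out, the last holds). Time passes only in rows, so rows that do not move let the fingers close. It gives the time, the measured TCP pose, the force and the opening at its end, in the units of the state.
- r.get_state(): the state, without advancing time (a new reading comes with each control period).
- r.snapshot(name): name is "scene" or "side" or "wrist"; returns (picture, depth): 384x512x3 uint8, red, green, blue; 384x512 float32, m along the optical axis (not along the pixel's ray), 0 where there is no reading.
- r.calibration(name): a dict with "fx", "fy", "cx", "cy" (pixels), "k1" (the pictures are not rectified: a ray, as slopes to the right and down, at radius r is drawn at 1 + k1 r^2 times it, then the intrinsics apply), "eye" and "orientation" of the camera in the world; the wrist camera has in their place "mount" (4x4, takes a point from camera to tool coordinates, whose origin is the TCP and whose axes are the tool frame's). Camera axes: x right, y down, z forward; pixel columns grow to the right and rows downward; lengths in m; the calibration is good to about 2 mm. A picture is of the moment at which its call begins: read the wrist's pose just before it. calibration takes no time and is no camera call.
- r.finish_job(): hands the job in, once; it reports no verdict.
The state is a dict: "clock": time; "q": joint angles; "qd": joint speeds; "joint_torque": joint torques, N m; "tool_pos": TCP position; "eef_rot": TCP orientation; "contact_force": force on the tool from outside, world axes, zero at the start; "moment": the same for the moment, N m; "opening": opening from 0.0 (shut) to 1.0 (fully open).
Only numpy, scipy, OpenCV 4.12 (cv2) and the standard library are available. Lean on these libraries where they do the work, as an engineer would, in place of code of your own. Each camera call takes 0.05 s, during which the arm holds its last target.

### The job

Find which of the three gauge leaves matches the thread of the jack screw in the gauging lane of the screw block (the lane farthest from the robot, under the two fence rails): try the leaves from the rack in that thread, lowered between the rails and pressed only gently, until one drops fully home between the ridges. Leave that leaf standing fully home at about the middle of the thread, with the other two hanging in the leaf rack, and leave everything else where it is.

Things in the scene. Friction and masses are not known exactly. Their poses are not given: they have to be found in the camera images.
- screw_block: fixed steel block, 190 (x) by 170 mm (y), holding three jack screws along its y, lanes at x = -60, 0, +60 mm (the last: gauging lane). Over it two fence rails run along y, 144 mm long, 18 mm wide each, 16 mm gap between them (middle at x = +60 mm), from 78 to 86 mm above the counter, on end posts at y = -66 and +66 mm. Origin: centre of its underside, on the counter
- gauge_lane (a point): on top of the thread under the fence, mid-lane, at crest height (65 mm above the counter, 21 mm below the rails' tops); thread along its y. A matching leaf sinks till its origin is at crest height; off along the axis it stands higher by the distance it is off (45 degree flanks), pushed towards the groove. A wrong leaf stays over 2 mm too high everywhere. Press with 5-10 N; over 40 N is too much
- screw_1: steel jack screw lying level along its y, fixed; crest diameter 40 mm, thread about 90 mm long, plain 26 mm ends. Origin on its axis at mid-length, 45 mm above the counter. V ridges (90 degree), pitch 8, 9.5 or 11 mm (not told which); where they lie relative to the origin differs from screw to screw. Any of the three screws may be in the gauging lane
- screw_2: steel jack screw lying level along its y, fixed; crest diameter 40 mm, thread about 90 mm long, plain 26 mm ends. Origin on its axis at mid-length, 45 mm above the counter. V ridges (90 degree), pitch 8, 9.5 or 11 mm (not told which); where they lie relative to the origin differs from screw to screw. Any of the three screws may be in the gauging lane
- screw_3: steel jack screw lying level along its y, fixed; crest diameter 40 mm, thread about 90 mm long, plain 26 mm ends. Origin on its axis at mid-length, 45 mm above the counter. V ridges (90 degree), pitch 8, 9.5 or 11 mm (not told which); where they lie relative to the origin differs from screw to screw. Any of the three screws may be in the gauging lane
- leaf_a: pitch-gauge leaf: steel comb blade 5 mm thick (its x), 72 long (y), 28 tall (z), with V teeth (90 degree points) along its lower edge; on top a grey grip 22 (x) by 40 (y) by 34 mm. 0.07-0.12 kg. Origin: mid-blade on the base line of the teeth; teeth reach 4 to 5.5 mm below it, the grip spans 22 to 56 mm above it. Each leaf has another pitch: 8, 9.5 or 11 mm (not told which)
- leaf_b: pitch-gauge leaf: steel comb blade 5 mm thick (its x), 72 long (y), 28 tall (z), with V teeth (90 degree points) along its lower edge; on top a grey grip 22 (x) by 40 (y) by 34 mm. 0.07-0.12 kg. Origin: mid-blade on the base line of the teeth; teeth reach 4 to 5.5 mm below it, the grip spans 22 to 56 mm above it. Each leaf has another pitch: 8, 9.5 or 11 mm (not told which)
- leaf_c: pitch-gauge leaf: steel comb blade 5 mm thick (its x), 72 long (y), 28 tall (z), with V teeth (90 degree points) along its lower edge; on top a grey grip 22 (x) by 40 (y) by 34 mm. 0.07-0.12 kg. Origin: mid-blade on the base line of the teeth; teeth reach 4 to 5.5 mm below it, the grip spans 22 to 56 mm above it. Each leaf has another pitch: 8, 9.5 or 11 mm (not told which)
- leaf_rack: fixed black rack, 70 (x) by 262 mm (y), three places in a row at y = -86, 0, +86 mm. Each: two rails along y, tops 45 mm above the counter, a 13 mm gap between them at x = 0, end posts 81 mm apart, no higher than the rails. A leaf hangs blade down in the gap, grip resting on the rails, its origin 23 mm above the counter, its y along the rack's. Origin: centre of its underside
- mug: black mug, 85 mm tall; a bystander, origin at the centre of its underside
- canister: dark metal canister, 64 mm wide and 85 mm tall; a bystander, origin at the centre of its underside
- tweezers: steel tweezers 140 mm long, lying; a bystander, origin at the centre of its underside
- jack_nut: round steel nut, 64 mm across and 22 mm high; a bystander, origin at the centre of its underside
- wrench: steel wrench 170 mm long, lying; a bystander, origin at the centre of its underside
- dish: white dish 80 mm across; a bystander, origin at the centre of its underside
- sponge_block: brown scrubbing block 70 x 45 x 30 mm; a bystander, origin at the centre of its underside
Not all that is in view belongs to the job. What is shaped like the leaf_b but yellow is not meant. What is shaped like the leaf_a but turquoise is not meant.

How it is judged:
By the outcome, as a careful person would: the job done as asked, in the order asked, and still so for the second after the job is handed in, with the robot touching nothing.
It also fails if it takes over 72 s, if anything falls off the work surface, if the arm or the gripper's body presses on something with over 40 N, if the wrist force passes 120 N, or if a joint passes its speed limit or range.

## Working session

There is one attempt and no reset: what is moved stays moved. The work goes in short steps, Python scripts to look and compute and a tool call to move; the robot and the scene stay as the last step left them, time stands still between calls to the robot, and variables do not carry over. Pictures are saved under pics/ and viewed, and the job is handed in when it is done.

Besides the shell and the picture viewer there is one more tool, called after "Emit:" as name(argument=value, ...), one argument or row to a line, values as JSON. arm_command: Moves the arm, as the interface text tells. Its arguments: {"type":"object","properties":{"plan":{"type":"array","items":{"type":"array","items":{"type":"number"}}},"force":{"type":"number"}},"required":["plan"]}

```bash
ls; mkdir -p pics
cat > h.py <<'E'
import numpy as np, cv2
from plant import r
from scipy.spatial.transform import Rotation as R
np.set_printoptions(precision=4,suppress=True)
def snap(n,tag):
    s=r.get_state(); im,d=r.snapshot(n)
    cv2.imwrite(f'pics/{tag}.png',cv2.cvtColor(im,cv2.COLOR_RGB2BGR)); np.savez(f'pics/{tag}.npz',im=im,d=d,p=s['tool_pos'],q=s['eef_rot'])
    return s,im,d
def cam(n,p=None,q=None):
    c=r.calibration(n)
    if 'mount' in c:
        T=np.eye(4);T[:3,:3]=R.from_quat(q).as_matrix();T[:3,3]=p;T=T@np.array(c['mount'])
    else:
        T=np.eye(4);o=np.array(c['orientation']);T[:3,:3]=o if o.shape==(3,3) else R.from_quat(o).as_matrix();T[:3,3]=c['eye']
    return c,T
def ray(n,uv,p=None,q=None):
    c,T=cam(n,p,q)
    K=np.array([[c['fx'],0,c['cx']],[0,c['fy'],c['cy']],[0,0,1]],float)
    u=cv2.undistortPoints(np.array(uv,float).reshape(-1,1,2),K,np.array([c['k1'],0,0,0,0.]))[:,0]
    return T[:3,3],np.c_[u,np.ones(len(u))]@T[:3,:3].T
def plane(n,uv,z,p=None,q=None):
    o,d=ray(n,uv,p,q); return o+d*((z-o[2])/d[:,2:3])
def cloud(n,d,uv,p=None,q=None):
    o,dr=ray(n,uv,p,q); uv=np.array(uv,int); return o+dr*d[uv[:,1],uv[:,0]][:,None]
E
python3 - <<'E'
from h import *
for n in ('scene','side','wrist'):
    s,im,d=snap(n,n+'0'); print(n,r.calibration(n))
print(s)
E
```

```text
pics
scene {'fx': 468.62012120907326, 'fy': 468.62012120907326, 'cx': 252.64144076280203, 'cy': 190.75971655974558, 'k1': -0.12548745072104875, 'eye': array([ 1.3234, -0.4139,  0.8639]), 'orientation': array([ 0.7854,  0.4639, -0.2079, -0.3532])}
side {'fx': 373.1392976224258, 'fy': 373.1392976224258, 'cx': 253.24730658203762, 'cy': 195.74705568099645, 'k1': 0.041530812952661755, 'eye': array([ 0.0245, -0.5238,  0.7159]), 'orientation': array([ 0.8428, -0.3348,  0.157 , -0.3912])}
wrist {'fx': 292.03320871071736, 'fy': 292.03320871071736, 'cx': 255.23132493829536, 'cy': 186.18529358402117, 'k1': 0.0224573325116182, 'mount': array([[-0.0002, -0.2634,  0.9647, -0.1463],
       [ 1.    ,  0.0008,  0.0004,  0.0008],
       [-0.0009,  0.9647,  0.2634, -0.0681],
       [ 0.    ,  0.    ,  0.    ,  1.    ]])}
{'clock': 0.1, 'q': array([-1.1222,  0.6899, -0.1945,  1.5662,  0.1573,  0.9025, -0.2151]), 'qd': array([ 0.0001, -0.003 ,  0.0002, -0.0016, -0.0006, -0.0018,  0.0002]), 'joint_torque': array([ -0.0037, -52.8501,  -1.2719, -15.3837,  -0.0527,   0.002 ,
         0.    ]), 'tool_pos': array([0.2517, 0.5714, 0.238 ]), 'eef_rot': array([ 0.145 ,  0.692 , -0.1462,  0.6919]), 'contact_force': array([-0.393 , -0.3709,  0.2512]), 'moment': array([-0.003 , -0.0621,  0.0077]), 'opening': 1.0028205624597168}
```

View pics/scene0.png

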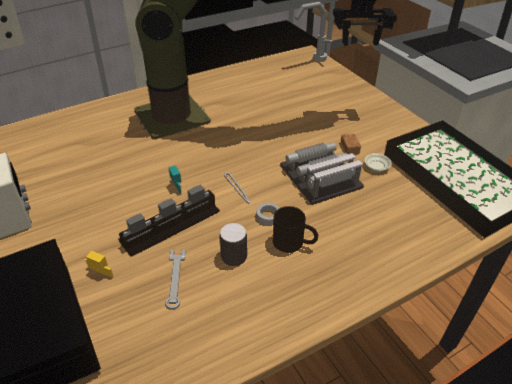

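View pics/side0.png

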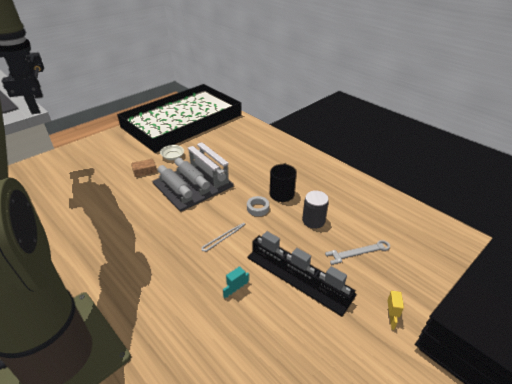

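View pics/wrist0.png

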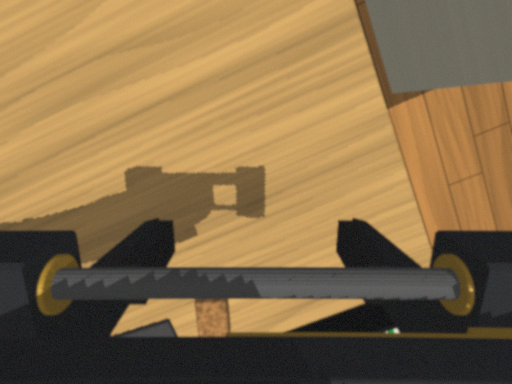

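Run:
```python
import cv2
a=cv2.imread('pics/scene0.png');b=cv2.imread('pics/side0.png')
cv2.imwrite('pics/z1.png',cv2.resize(a[130:210,275:375],None,fx=8,fy=7,interpolation=2)[:600])
cv2.imwrite('pics/z2.png',cv2.resize(a[175:260,110:230],None,fx=6.6,fy=6.6,interpolation=2))
cv2.imwrite('pics/z3.png',cv2.resize(b[140:210,145:245],None,fx=8,fy=8,interpolation=2))
cv2.imwrite('pics/z4.png',cv2.resize(b[225:315,240:360],None,fx=6.6,fy=6.6,interpolation=2))
```

```text
(no output)
```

View pics/z1.png

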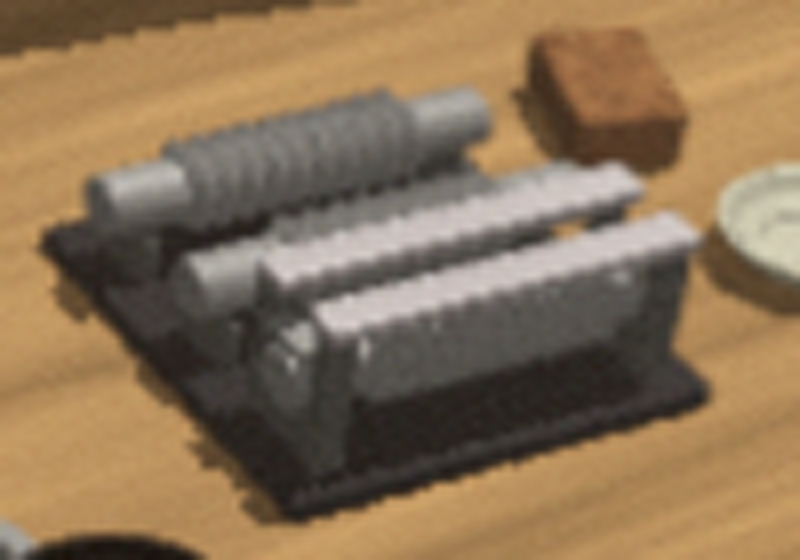

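View pics/z2.png

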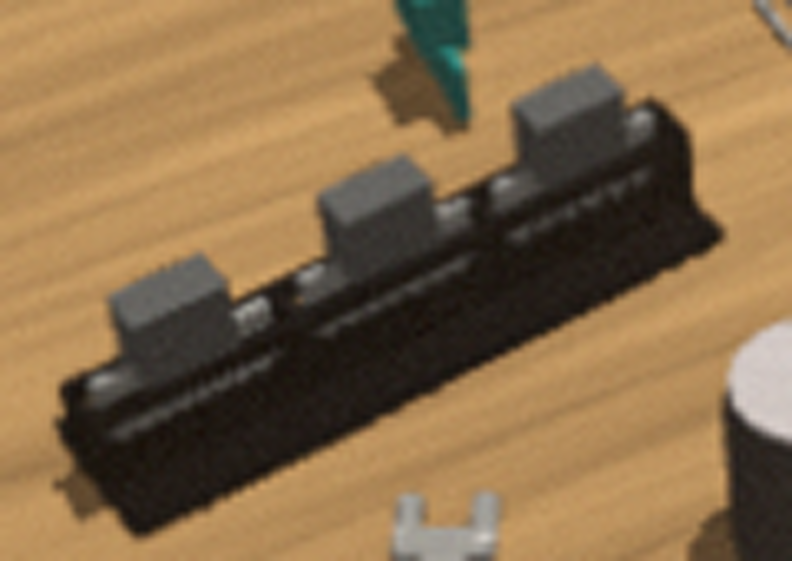

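View pics/z3.png

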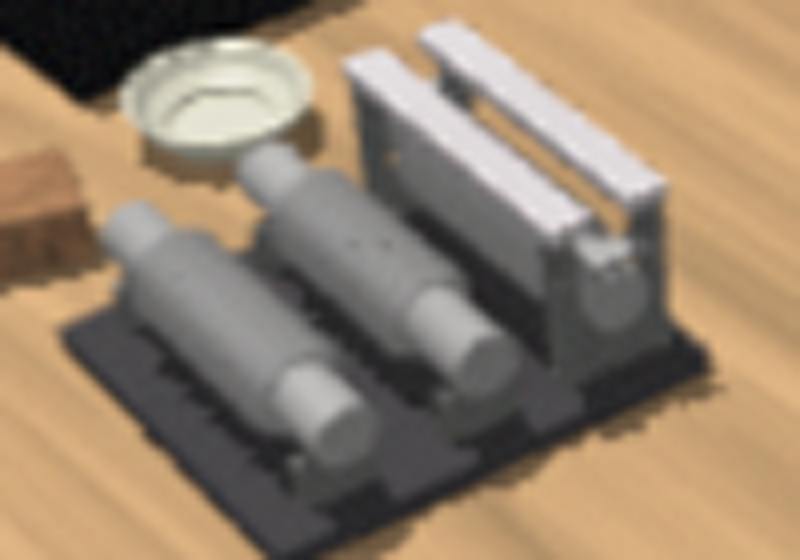

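View pics/z4.png

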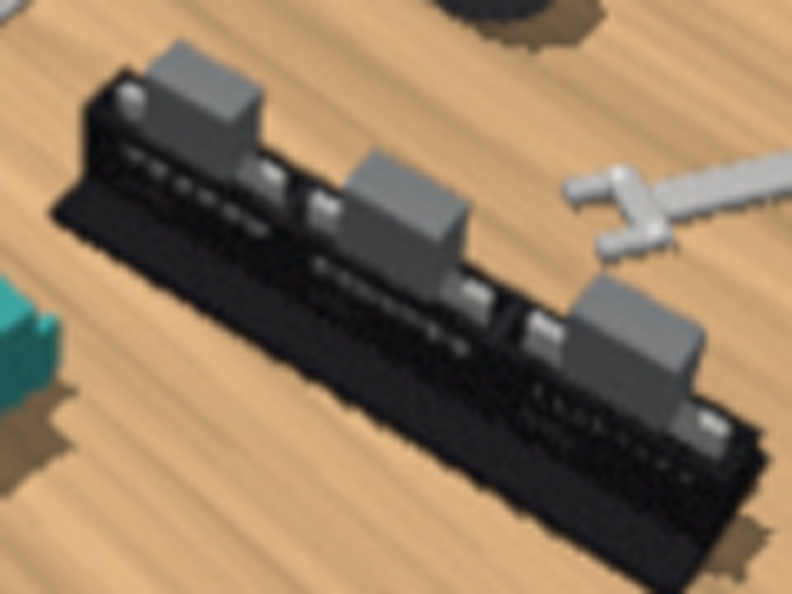

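Run:
```python
from h import *
def f(n,pts,o,s,z): 
    s=np.atleast_1d(s); return plane(n,np.array(pts,float)/s+o,z)
print('grips scene',f('scene',[(171,295),(378,193),(572,102)],(110,175),6.6,.079))
print('grips side',f('side',[(204,80),(404,193),(640,320)],(240,225),6.6,.079))
s=(8,7)
print('rail tops scene (near robot: left,right; far: left,right)',f('scene',[(275,270),(632,183),(328,318),(690,232)],(275,130),s,.086))
print('rail tops side',f('side',[(365,62),(565,225),(442,32),(640,192)],(145,140),8,.086))
print('base corners scene', f('scene',[(45,240),(285,512),(708,392)],(275,130),s,.01))
print('base corners side', f('side',[(65,330),(285,555),(708,362)],(145,140),8,.01))
```

```text
grips scene [[ 0.5071 -0.279   0.079 ]
 [ 0.4928 -0.1935  0.079 ]
 [ 0.4809 -0.1094  0.079 ]]
grips side [[ 0.4716 -0.1137  0.079 ]
 [ 0.4835 -0.1966  0.079 ]
 [ 0.4983 -0.2834  0.079 ]]
rail tops scene (near robot: left,right; far: left,right) [[0.552  0.1845 0.086 ]
 [0.5659 0.3234 0.086 ]
 [0.584  0.1837 0.086 ]
 [0.6001 0.3213 0.086 ]]
rail tops side [[0.5559 0.3163 0.086 ]
 [0.5447 0.1807 0.086 ]
 [0.5906 0.3133 0.086 ]
 [0.5775 0.178  0.086 ]]
base corners scene [[0.4194 0.18   0.01  ]
 [0.6004 0.1632 0.01  ]
 [0.6141 0.3329 0.01  ]]
base corners side [[0.4249 0.343  0.01  ]
 [0.4117 0.1794 0.01  ]
 [0.5913 0.1599 0.01  ]]
```

Run:
```python
from h import *
s=r.get_state(); M=R.from_quat(s['eef_rot']).as_matrix();print(M)
im=np.load('pics/side0.npz')['im'].astype(int)
hsv=cv2.cvtColor(im.astype(np.uint8),cv2.COLOR_RGB2HSV)
m=cv2.inRange(hsv,(80,120,40),(100,255,255));ys,xs=np.nonzero(m);ok=(abs(xs-236)<30)
print(plane('side',[(xs[ok].mean(),ys[ok].mean())],.03))
print('mug,can',plane('side',[(283,170),(316,197)],.085))
```

```text
[[-0.0005  0.4029  0.9152]
 [-0.0013  0.9152 -0.4029]
 [-1.     -0.0014  0.0001]]
[[ 0.3521 -0.1211  0.03  ]]
mug,can [[ 0.68    0.0431  0.085 ]
 [ 0.6556 -0.0974  0.085 ]]
```

```bash
cat >> h.py <<'E'
def go(x,y,z,yaw,g,step=.05,turn=.17):
    """rows to bring the TCP to x,y,z with tool y at yaw (deg); printed for me to write"""
    s=r.get_state();p=np.array(s['tool_pos'],float);M=R.from_quat(s['eef_rot']).as_matrix()
    a=np.arctan2(M[1,1],M[0,1]); roll=-(np.radians(yaw)-a); roll=(roll+np.pi)%(2*np.pi)-np.pi
    D=np.array([x,y,z])-p; n=max(1,int(np.ceil(max(np.linalg.norm(D)/step,abs(roll)/turn))))
    print('n',n,'from',p,'yaw',np.degrees(a),'tilt x',M[:,0])
    for i in range(n):
        d=M.T@(D/n); print([g]+[round(float(v),4) for v in d]+[round(float(roll/n),4)],end=', ')
        M=M@R.from_rotvec([roll/n,0,0]).as_matrix()
    print()
E
python3 -c "
from h import *
go(.575,.25,.25,-5.3,.05)"
```

```text
n 10 from [0.2517 0.5716 0.2381] yaw 66.23920961547189 tilt x [-0.0005 -0.0013 -1.    ]
[0.05, -0.0012, -0.0164, 0.0425, 0.1249], [0.05, -0.0012, -0.011, 0.0443, 0.1249], [0.05, -0.0012, -0.0054, 0.0453, 0.1249], [0.05, -0.0012, 0.0003, 0.0456, 0.1249], [0.05, -0.0012, 0.006, 0.0452, 0.1249], [0.05, -0.0012, 0.0116, 0.0441, 0.1249], [0.05, -0.0012, 0.017, 0.0423, 0.1249], [0.05, -0.0012, 0.0221, 0.0399, 0.1249], [0.05, -0.0012, 0.0269, 0.0368, 0.1249], [0.05, -0.0012, 0.0313, 0.0332, 0.1249],
```

Emit:
arm_command(
  plan=[
    [0.05,-0.001,-0.0164,0.0425,0.125],
    [0.05,-0.001,-0.011,0.0443,0.125],
    [0.05,-0.001,-0.0054,0.0453,0.125],
    [0.05,-0.001,0.0003,0.0456,0.125],
    [0.05,-0.001,0.006,0.0452,0.125],
    [0.05,-0.001,0.0116,0.0441,0.125],
    [0.05,-0.001,0.017,0.0423,0.125],
    [0.05,-0.001,0.0221,0.04,0.125],
    [0.05,-0.001,0.0269,0.0368,0.125],
    [0.05,-0.001,0.0313,0.0332,0.125],
    [0.05,0,0,0,0],
    [0.05,0,0,0,0],
  ],
  force=20,
)

```text
clock: 1.65
tool_pos: [0.5743, 0.2508, 0.2483]
eef_rot: [-0.522, -0.477, 0.523, -0.476]
contact_force: [-0.3, 0.2, 0.6]
opening: 0.562
```

```bash
python3 -c "
from h import *
s,im,d=snap('wrist','w1');print(s['clock'],s['tool_pos'],s['contact_force'])
go(.575,.25,.25,-5.3,.05)
go(.49,-.196,.22,9.1,.05)"
```

```text
1.65 [0.5743 0.2508 0.2483] [-0.3274  0.247   0.6247]
n 1 from [0.5739 0.2516 0.2484] yaw -5.241770778576414 tilt x [-0.0015  0.001  -1.    ]
[0.05, -0.0016, 0.0013, 0.0015, 0.001], 
n 10 from [0.5739 0.2516 0.2484] yaw -5.241770778576414 tilt x [-0.0015  0.001  -1.    ]
[0.05, 0.0028, -0.0043, 0.0453, -0.025], [0.05, 0.0028, -0.0054, 0.0452, -0.025], [0.05, 0.0028, -0.0065, 0.0451, -0.025], [0.05, 0.0028, -0.0076, 0.0449, -0.025], [0.05, 0.0028, -0.0088, 0.0447, -0.025], [0.05, 0.0028, -0.0099, 0.0445, -0.025], [0.05, 0.0028, -0.011, 0.0442, -0.025], [0.05, 0.0028, -0.0121, 0.0439, -0.025], [0.05, 0.0028, -0.0132, 0.0436, -0.025], [0.05, 0.0028, -0.0143, 0.0432, -0.025],
```

View pics/w1.png

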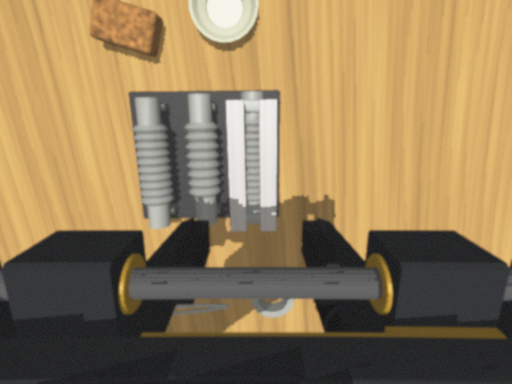

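Run:
```python
from h import *
f=np.load('pics/w1.npz');im=f['im'];d=f['d'];p,q=f['p'],f['q']
m=(im.min(2)>170).astype(np.uint8);m[:,:220]=0;m[:95]=0;m[240:]=0
n,l,st,c=cv2.connectedComponentsWithStats(m)
for i in range(1,n):
    if st[i,4]<200: continue
    ct,_=cv2.findContours((l==i).astype(np.uint8),0,2); re=cv2.minAreaRect(ct[0]); 
    print(st[i],re); print(plane('wrist',[re[0]],.086,p,q)); b=plane('wrist',cv2.boxPoints(re),.086,p,q); print(b)
cv2.imwrite('pics/z5.png',cv2.resize(cv2.cvtColor(im[85:235,120:290],cv2.COLOR_RGB2BGR),None,fx=4,fy=4,interpolation=2))
```

```text
[ 226   95   51  112 3798] ((251.0, 150.5), (111.0, 50.0), 90.0)
[[0.5715 0.2747 0.086 ]]
[[0.5518 0.3328 0.086 ]
 [0.602  0.3282 0.086 ]
 [0.5934 0.2103 0.086 ]
 [0.5378 0.2154 0.086 ]]
```

View pics/z5.png

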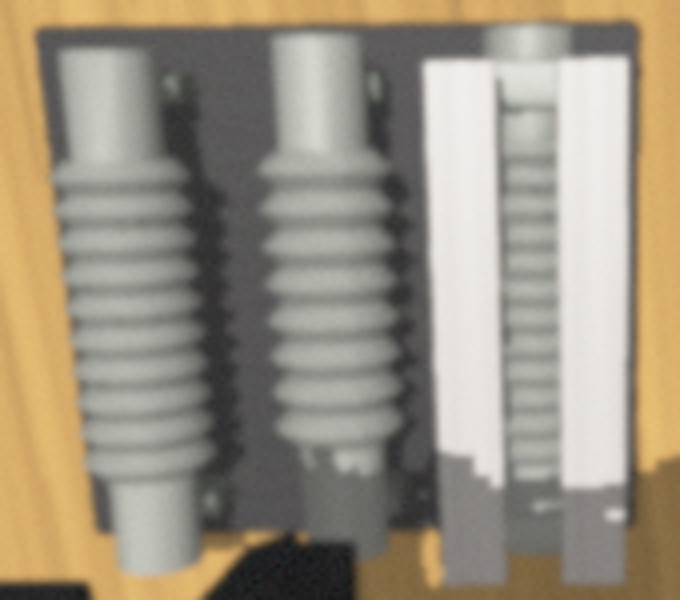

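Emit:
arm_command(
  plan=[
    [0.05,0.0028,-0.0043,0.0453,-0.025],
    [0.05,0.0028,-0.0054,0.0452,-0.025],
    [0.05,0.0028,-0.0065,0.0451,-0.025],
    [0.05,0.0028,-0.0076,0.0449,-0.025],
    [0.05,0.0028,-0.0088,0.0447,-0.025],
    [0.05,0.0028,-0.0099,0.0445,-0.025],
    [0.05,0.0028,-0.011,0.0442,-0.025],
    [0.05,0.0028,-0.0121,0.0439,-0.025],
    [0.05,0.0028,-0.0132,0.0436,-0.025],
    [0.05,0.0028,-0.0143,0.0432,-0.025],
    [0.05,0,0,0,0],
    [0.05,0,0,0,0],
  ],
)

```text
clock: 3.2
tool_pos: [0.4905, -0.1952, 0.2207]
eef_rot: [0.459, 0.538, -0.458, 0.538]
contact_force: [0.1, 0.9, 0.2]
opening: 0.567
```

```bash
python3 -c "
from h import *
s,im,d=snap('wrist','w2');print(s['clock'],s['tool_pos'],s['contact_force'])
"
```

```text
3.2 [ 0.4905 -0.1952  0.2207] [0.1348 0.9194 0.2313]
```

View pics/w2.png

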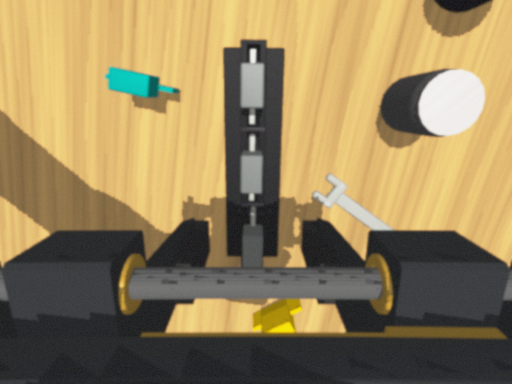

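Run:
```python
from h import *
a=cv2.imread('pics/scene0.png');b=cv2.imread('pics/side0.png')
A=cv2.resize(a[196:246,122:216],None,fx=8,fy=6,interpolation=1)
B=cv2.resize(b[240:304,254:350],None,fx=8,fy=4.5,interpolation=1)
o=np.vstack([A[:,:752],B[:,:752]]).astype(float)*2.2
cv2.imwrite('pics/z6.png',np.clip(o,0,255).astype(np.uint8)[:600])
f=np.load('pics/w2.npz');p,q=f['p'],f['q'];im=f['im'].astype(int)
# grips
g=((im.max(2)-im.min(2)<20)&(im.mean(2)>85)&(im.mean(2)<190)).astype(np.uint8);g[:,:235]=0;g[:,272:]=0;g[215:]=0
n,l,st,c=cv2.connectedComponentsWithStats(g)
for i in range(1,n):
    if st[i,4]>30: print(st[i],c[i],plane('wrist',[c[i]],.079,p,q))
f=np.load('pics/w1.npz');p,q=f['p'],f['q'];im=f['im']
for row in (105,120,140,160,180,195):
    v=im[row,215:290].min(1).astype(int); t=v>170
    e=np.nonzero(np.diff(t.astype(int)))[0]+215.5; P=plane('wrist',[(x,row) for x in e],.086,p,q); print(row,e,P[:,:2].ravel())
```

```text
[ 240   48   25   77 1251] [251.8122  85.4117] [[ 0.4735 -0.1093  0.079 ]]
[ 240  134   23   68 1055] [250.9924 170.8815] [[ 0.4854 -0.1898  0.079 ]]
[250 207   6   8  32] [252.6875 211.125 ] [[ 0.4938 -0.232   0.079 ]]
105 [225.5 243.5 244.5 276.5] [0.5504 0.3232 0.5686 0.3216 0.5696 0.3215 0.602  0.3185]
120 [225.5 243.5 247.5 254.5 258.5 276.5] [0.5486 0.3085 0.5671 0.3068 0.5712 0.3064 0.5784 0.3058 0.5825 0.3054
 0.601  0.3037]
140 [226.5 243.5 258.5 276.5] [0.5472 0.2881 0.565  0.2865 0.5807 0.285  0.5995 0.2833]
160 [227.5 244.5 259.5 276.5] [0.5458 0.2669 0.5639 0.2652 0.5799 0.2638 0.598  0.2621]
180 [228.5 244.5 259.5 275.5] [0.5443 0.2449 0.5617 0.2433 0.5779 0.2418 0.5953 0.2402]
195 [229.5 245.5 259.5 275.5] [0.5434 0.2279 0.561  0.2262 0.5764 0.2248 0.594  0.2232]
```

View pics/z6.png

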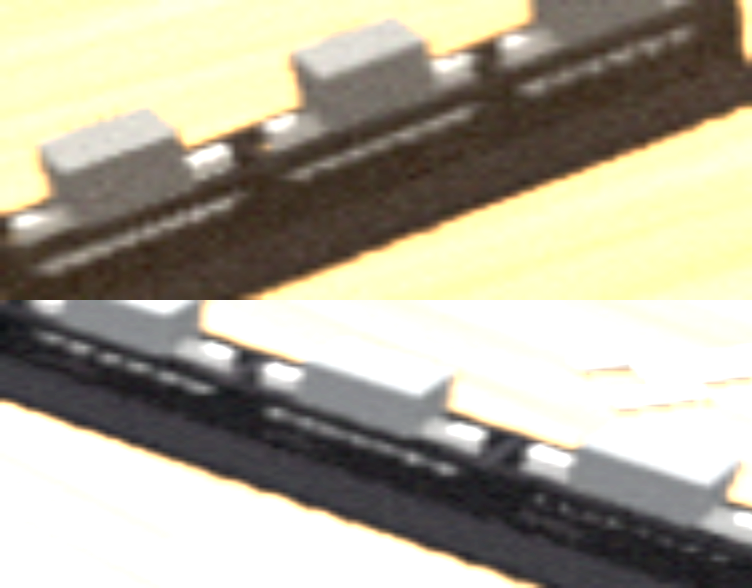

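Run:
```python
from h import *
f=np.load('pics/w2.npz');p,q=f['p'],f['q'];im=f['im']
cv2.imwrite('pics/z7.png',cv2.resize(cv2.cvtColor(im[30:280,220:290],cv2.COLOR_RGB2BGR),None,fx=8,fy=2.4,interpolation=0)) 
print(im[40:215:1,252].mean(1).astype(int).tolist())
print(im[175,232:275].mean(1).astype(int).tolist(),im[85,232:275].mean(1).astype(int).tolist())
f=np.load('pics/w1.npz');p,q=f['p'],f['q'];im=f['im']
print(plane('wrist',[(251,99.3),(252.5,230.8)],.086,p,q))
print(im[90:110,235].min(1).tolist(),im[220:240,235].mean(1).astype(int).tolist(),)
print(im[110:215,252].mean(1).astype(int).tolist())
```

```text
[100, 71, 64, 59, 39, 31, 36, 58, 128, 202, 234, 239, 239, 239, 239, 239, 239, 238, 239, 238, 238, 234, 219, 188, 179, 182, 187, 186, 183, 184, 183, 186, 183, 182, 182, 181, 180, 181, 180, 181, 178, 180, 179, 180, 175, 179, 178, 178, 176, 174, 173, 174, 176, 171, 174, 174, 173, 172, 174, 170, 169, 167, 169, 168, 167, 163, 148, 124, 115, 122, 128, 126, 125, 131, 148, 187, 214, 224, 223, 221, 220, 221, 214, 180, 122, 61, 50, 68, 79, 78, 67, 56, 53, 72, 107, 142, 183, 213, 220, 221, 222, 221, 221, 219, 218, 217, 218, 217, 216, 211, 189, 150, 111, 95, 102, 123, 147, 156, 156, 160, 158, 156, 157, 160, 156, 158, 156, 155, 157, 157, 157, 155, 154, 153, 154, 152, 153, 153, 154, 151, 153, 151, 149, 152, 148, 149, 149, 150, 150, 149, 151, 147, 149, 167, 189, 198, 196, 197, 193, 177, 139, 88, 58, 59, 64, 69, 78, 95, 99, 98, 95, 102, 121, 142, 153]
[54, 51, 54, 54, 52, 50, 56, 65, 92, 122, 140, 150, 153, 152, 153, 154, 152, 154, 154, 154, 152, 154, 153, 155, 154, 154, 154, 153, 145, 122, 87, 63, 51, 53, 51, 52, 56, 51, 53, 53, 55, 53, 55] [63, 66, 64, 65, 64, 61, 61, 71, 99, 131, 158, 168, 172, 
[... 202 characters left out ...]
1, 91, 94, 92, 92, 107, 148, 205, 230, 236, 236, 236, 236, 235, 236, 236, 236] [129, 129, 128, 130, 129, 131, 128, 129, 126, 125, 122, 112, 103, 100, 100, 96, 98, 98, 98, 99]
[188, 170, 169, 191, 201, 203, 200, 199, 199, 190, 185, 181, 178, 166, 150, 149, 156, 171, 176, 178, 166, 149, 143, 152, 166, 178, 179, 169, 158, 147, 152, 163, 177, 179, 172, 159, 150, 152, 163, 176, 179, 175, 158, 149, 152, 162, 176, 181, 171, 158, 151, 152, 166, 176, 178, 170, 156, 148, 157, 170, 177, 175, 168, 156, 148, 159, 173, 177, 176, 165, 152, 149, 165, 174, 176, 173, 159, 147, 157, 169, 177, 173, 165, 154, 149, 164, 173, 175, 171, 158, 151, 163, 177, 180, 160, 129, 111, 108, 107, 107, 112, 118, 113, 106, 105]
```

View pics/z7.png

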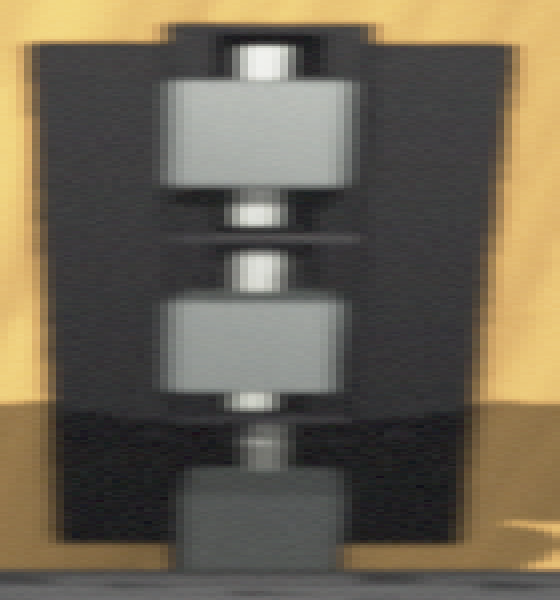

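Run:
```python
from h import *
f=np.load('pics/w2.npz');p,q=f['p'],f['q']
P=plane('wrist',[(251,155.5),(251,192.5),(252.3,63.),(252.3,106.3)],.079,p,q);print(P);print((P[0]+P[1])/2,(P[2]+P[3])/2,np.linalg.norm(P[0]-P[1]),np.linalg.norm(P[2]-P[3]))
d=P[2]+P[3]-P[0]-P[1];print(np.degrees(np.arctan2(-d[0],d[1])))
go(.486,-.195,.11,9.0,.05)
go(.486,-.195,.051,9.0,.05)
```

```text
[[ 0.483  -0.1744  0.079 ]
 [ 0.4889 -0.2122  0.079 ]
 [ 0.471  -0.0901  0.079 ]
 [ 0.4769 -0.1277  0.079 ]]
[ 0.4859 -0.1933  0.079 ] [ 0.4739 -0.1089  0.079 ] 0.03832882316792757 0.038021913492952704
8.09364139957916
n 3 from [ 0.4907 -0.1947  0.2208] yaw 9.148636041535802 tilt x [ 0.0005  0.0016 -1.    ]
[0.05, 0.0369, -0.0016, -0.0001, 0.0009], [0.05, 0.0369, -0.0016, -0.0001, 0.0009], [0.05, 0.0369, -0.0016, -0.0001, 0.0009], 
n 4 from [ 0.4907 -0.1947  0.2208] yaw 9.148636041535802 tilt x [ 0.0005  0.0016 -1.    ]
[0.05, 0.0424, -0.0012, -0.0001, 0.0006], [0.05, 0.0424, -0.0012, -0.0001, 0.0006], [0.05, 0.0424, -0.0012, -0.0001, 0.0006], [0.05, 0.0424, -0.0012, -0.0001, 0.0006],
```

Emit:
arm_command(
  plan=[
    [0.05,0.045,-0.0012,-0.0003,0.004],
    [0.05,0.045,-0.0012,-0.0003,0.003],
    [0.05,0.045,-0.0012,-0.0003,0.002],
    [0.05,0.025,-0.0011,0,0],
    [0.05,0.0095,0,0,0],
    [0.05,0,0,0,0],
    [0.05,0,0,0,0],
  ],
)

```text
clock: 4.12
tool_pos: [0.4862, -0.1969, 0.0523]
eef_rot: [0.462, 0.535, -0.461, 0.536]
contact_force: [0.5, 0.1, -1.1]
opening: 0.571
```

```bash
python3 -c "
from h import *
s=r.get_state();print(s['contact_force'],s['opening'])
go(.4857,-.194,.051,8.6,.05)"
```

```text
[ 0.5398  0.1113 -1.0804] 0.5705821530957601
n 1 from [ 0.4862 -0.1969  0.0523] yaw 8.464989345166753 tilt x [ 0.0021 -0.0004 -1.    ]
[0.05, 0.0013, -0.0001, -0.0029, -0.0024],
```

Emit:
arm_command(
  plan=[
    [0.05,0.001,0,-0.003,0],
    [0.05,0,0,0,0],
    [0.02,0,0,0,0],
    [0.01,0,0,0,0],
    [0.01,0,0,0,0],
    [0.01,0,0,0,0],
  ],
  force=25,
)

```text
clock: 4.88
tool_pos: [0.485, -0.1941, 0.0502]
eef_rot: [0.462, 0.535, -0.462, 0.535]
contact_force: [-0.6, -0.0, 0.3]
opening: 0.244
```

```bash
python3 -c "
from h import *
s=r.get_state();print(s['contact_force'],s['moment'],s['opening'],s['tool_pos'])
go(.4858,-.194,.15,8.6,.01)"
```

```text
[-0.6252 -0.039   0.3371] [-0.0366 -0.0124 -0.0518] 0.24386618187562942 [ 0.485  -0.1941  0.0502]
n 2 from [ 0.485  -0.1941  0.0502] yaw 8.420743949796195 tilt x [ 0.0004 -0.     -1.    ]
[0.01, -0.0499, 0.0004, -0.0, -0.0016], [0.01, -0.0499, 0.0004, -0.0, -0.0016],
```

Emit:
arm_command(
  plan=[
    [0.01,-0.02,0,0,0],
    [0.01,-0.045,0,0,0],
    [0.01,-0.045,0,0,0],
    [0.01,0,0,0,0],
  ],
)

```text
clock: 5.38
tool_pos: [0.4865, -0.1948, 0.1629]
eef_rot: [0.463, 0.533, -0.461, 0.537]
contact_force: [0.5, 0.2, -1.2]
opening: 0.247
```

```bash
python3 -c "
from h import *
s=r.get_state();print(s['contact_force'],s['moment'],s['opening'],s['tool_pos'])
s,im,d=snap('side','s3')
cv2.imwrite('pics/z8.png',cv2.resize(cv2.cvtColor(im[120:320,180:400],cv2.COLOR_RGB2BGR),None,fx=3,fy=3,interpolation=2))
go(.5708,.253,.145,-5.2,.01)"
```

```text
[ 0.4595  0.1883 -1.2116] [-0.0731  0.0047  0.0109] 0.2472407912864541 [ 0.4865 -0.1948  0.1629]
n 10 from [ 0.4853 -0.1943  0.1611] yaw 8.416763400588897 tilt x [ 0.0024 -0.0007 -1.    ]
[0.01, 0.0016, 0.015, -0.043, 0.0238], [0.01, 0.0016, 0.014, -0.0433, 0.0238], [0.01, 0.0016, 0.0129, -0.0437, 0.0238], [0.01, 0.0016, 0.0119, -0.044, 0.0238], [0.01, 0.0016, 0.0109, -0.0442, 0.0238], [0.01, 0.0016, 0.0098, -0.0445, 0.0238], [0.01, 0.0016, 0.0087, -0.0447, 0.0238], [0.01, 0.0016, 0.0077, -0.0449, 0.0238], [0.01, 0.0016, 0.0066, -0.0451, 0.0238], [0.01, 0.0016, 0.0055, -0.0452, 0.0238],
```

View pics/z8.png

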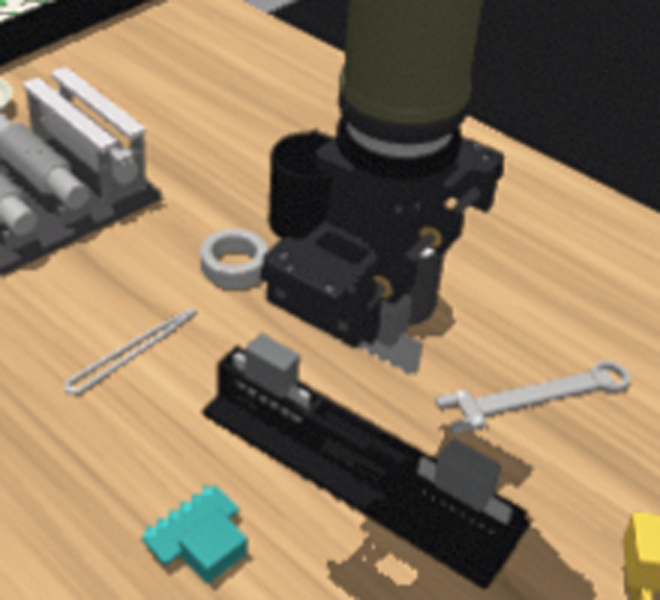

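Emit:
arm_command(
  plan=[
    [0.01,0.001,0.015,-0.043,0.0238],
    [0.01,0.001,0.014,-0.0433,0.0238],
    [0.01,0.001,0.0129,-0.0437,0.0238],
    [0.01,0.001,0.0119,-0.044,0.0238],
    [0.01,0.001,0.0109,-0.0442,0.0238],
    [0.01,0.001,0.0098,-0.0445,0.0238],
    [0.01,0.002,0.0087,-0.0447,0.0238],
    [0.01,0.002,0.0077,-0.0449,0.0238],
    [0.01,0.002,0.0066,-0.0451,0.0238],
    [0.01,0.002,0.0055,-0.0452,0.0238],
    [0.01,0,0,0,0],
    [0.01,0,0,0,0],
  ],
)

```text
clock: 6.92
tool_pos: [0.5691, 0.2519, 0.1444]
eef_rot: [-0.521, -0.477, 0.524, -0.477]
contact_force: [-0.6, -1.1, -1.6]
opening: 0.247
```

```bash
python3 -c "
from h import *
s=r.get_state();print(s['contact_force'],s['moment'],s['opening'],s['tool_pos'])
s,im,d=snap('side','s4')
cv2.imwrite('pics/z9.png',cv2.resize(cv2.cvtColor(im[60:220,120:300],cv2.COLOR_RGB2BGR),None,fx=3.7,fy=3.7,interpolation=2))
s,im,d=snap('scene','c4')
cv2.imwrite('pics/z10.png',cv2.resize(cv2.cvtColor(im[60:220,240:400],cv2.COLOR_RGB2BGR),None,fx=3.7,fy=3.7,interpolation=2))
go(.5708,.253,.1,-5.2,.01)"
```

```text
[-0.5707 -1.1293 -1.5769] [-0.1283  0.0272  0.0424] 0.24736795038509468 [0.5691 0.2519 0.1444]
n 1 from [0.5698 0.2509 0.1453] yaw -5.344869153013129 tilt x [-0.0017 -0.0024 -1.    ]
[0.01, 0.0453, 0.0008, -0.0023, -0.0025],
```

View pics/z9.png

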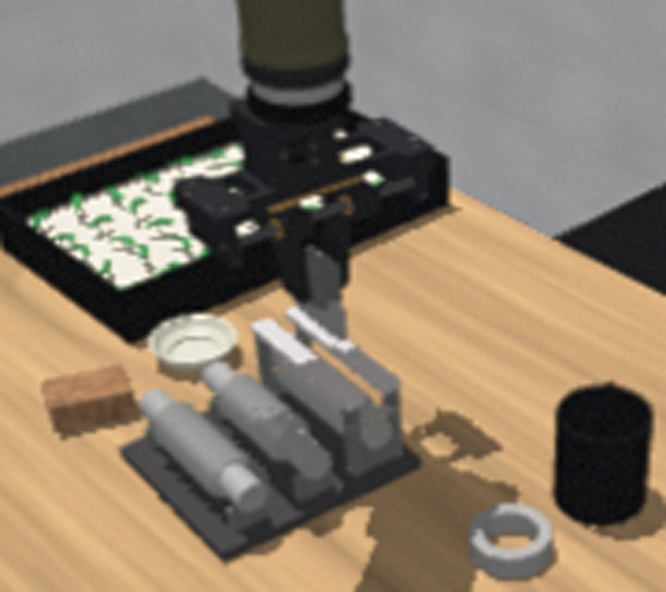

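View pics/z10.png

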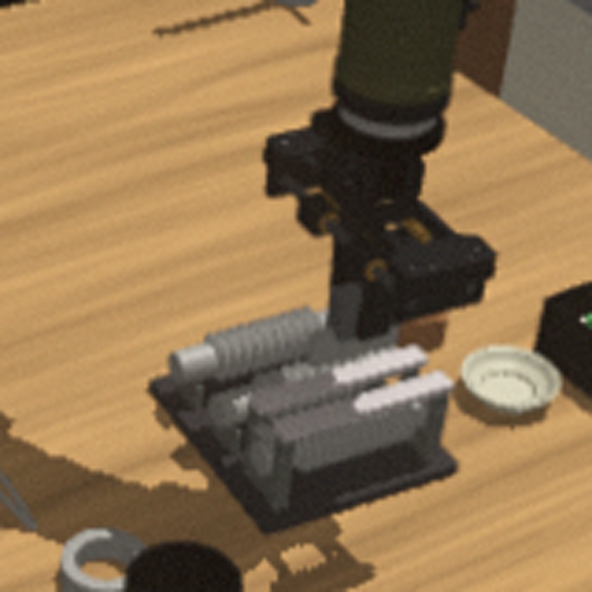

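Emit:
arm_command(
  plan=[
    [0.01,0.02,0.0005,-0.0015,0],
    [0.01,0.02,0,0,0],
    [0.01,0,0,0,0],
    [0.01,0,0,0,0],
  ],
)

```text
clock: 7.52
tool_pos: [0.5711, 0.2543, 0.1062]
eef_rot: [0.522, 0.477, -0.522, 0.477]
contact_force: [-0.0, -0.4, -0.6]
opening: 0.249
```

```bash
cat >> h.py <<'E'
def avg(n=4):
    P=[];F=[];Mo=[]
    for i in range(n):
        r.snapshot('wrist'); s=r.get_state(); P.append(s['tool_pos']);F.append(s['contact_force']);Mo.append(s['moment'])
    print('clk',round(s['clock'],2),'pos mm',np.mean(P,0)*1e3,'sd',np.std(P,0)*1e3,'F',np.mean(F,0),'M',np.mean(Mo,0),'op',round(s['opening'],3))
E
python3 -c "
from h import *
avg();go(.5708,.252,.1,-5.2,.01)"
```

```text
clk 7.72 pos mm [571.3815 254.7522 106.8098] sd [0.0402 0.1204 0.1173] F [-0.1603 -0.0508 -0.9072] M [-0.0421  0.0755 -0.0047] op 0.244
n 1 from [0.5713 0.2549 0.1069] yaw -5.222013046045042 tilt x [ 0.0012  0.0006 -1.    ]
[0.01, 0.0069, -0.0003, 0.0029, -0.0004],
```

Emit:
arm_command(
  plan=[
    [0.01,0.004,0,0.0015,0],
    [0.01,0.004,0,0,0],
    [0.01,0,0,0,0],
    [0.01,0,0,0,0],
  ],
)

```text
clock: 8.22
tool_pos: [0.5707, 0.2533, 0.0981]
eef_rot: [0.522, 0.477, -0.522, 0.477]
contact_force: [-0.0, 1.3, -1.4]
opening: 0.247
```

```bash
python3 -c "
from h import *
avg(3)"
```

```text
clk 8.38 pos mm [570.8022 253.3377  98.2763] sd [0.0267 0.0098 0.0432] F [-0.2189 -0.3258 -1.2768] M [-0.0501  0.0624 -0.0056] op 0.248
```

Emit:
arm_command(
  plan=[
    [0.01,0.001,0,0,0],
    [0.01,0.001,0,0,0],
    [0.01,0,0,0,0],
    [0.01,0,0,0,0],
  ],
)

```text
clock: 8.88
tool_pos: [0.5708, 0.2532, 0.0963]
eef_rot: [0.522, 0.477, -0.522, 0.477]
contact_force: [-0.4, -0.3, -1.0]
opening: 0.249
```

```bash
python3 -c "
from h import *
avg(3)"
```

```text
clk 9.03 pos mm [570.7632 253.1886  96.2798] sd [0.0099 0.0138 0.0077] F [-0.178  -0.7443 -0.1426] M [-0.1713  0.1056 -0.0013] op 0.246
```

Emit:
arm_command(
  plan=[
    [0.01,0.0005,0,0,0],
    [0.01,0.0005,0,0,0],
    [0.01,0,0,0,0],
  ],
)

```text
clock: 9.4
tool_pos: [0.5709, 0.2533, 0.0958]
eef_rot: [0.522, 0.477, -0.522, 0.477]
contact_force: [-0.9, -1.3, 5.2]
opening: 0.249
```

```bash
python3 -c "
from h import *
avg(2)"
```

```text
clk 9.5 pos mm [570.8949 253.2829  95.8314] sd [0.0031 0.0175 0.0028] F [-1.5509 -0.6933  5.8206] M [-0.2779  0.3927  0.0034] op 0.249
```

Emit:
arm_command(
  plan=[
    [0.01,-0.0015,0,0,0],
    [0.01,0,0,0.0035,0],
    [0.01,0,0,0,0],
    [0.01,0.001,0,0,0],
    [0.01,0.001,0,0,0],
    [0.01,0,0,0,0],
  ],
)

```text
clock: 10.25
tool_pos: [0.5706, 0.2498, 0.0959]
eef_rot: [0.522, 0.477, -0.522, 0.477]
contact_force: [-2.5, -0.5, 8.5]
opening: 0.247
```

```bash
python3 -c "
from h import *
avg(2)"
```

```text
clk 10.35 pos mm [570.5352 249.8068  95.8699] sd [0.0248 0.0001 0.0168] F [-2.554  -0.6933  8.8098] M [-0.1798  0.604   0.0062] op 0.249
```

```bash
cat >> h.py <<'E'
def proj(n,X):
    c,T=cam(n); K=np.array([[c['fx'],0,c['cx']],[0,c['fy'],c['cy']],[0,0,1]],float)
    Rc=T[:3,:3].T; u,_=cv2.projectPoints(np.array(X,float).reshape(-1,1,3),cv2.Rodrigues(Rc)[0],-Rc@T[:3,3],K,np.array([c['k1'],0,0,0,0.])); return u[:,0]
E
python3 - <<'E'
from h import *
yaw=np.radians(8.7);ey=np.array([-np.sin(yaw),np.cos(yaw),0]);ex=np.array([np.cos(yaw),np.sin(yaw),0])
rows=[]
for n,t,sg in (('scene','scene0',1),('side','side0',-1),('side','s4',-1),('scene','c4',1)):
    im=np.load(f'pics/{t}.npz')['im'].mean(2).astype(np.float32)
    for k,dy in enumerate((-86,0,86)):
        # rectify the comb's face: 72 mm along, z 5..45
        ys=np.arange(-45,45.1,.25)
        zs=np.arange(5,45,.5)
        c=np.array([.486,-.194,0])+ey*dy/1e3+ex*sg*.0025
        G=np.array([[c+ey*y/1e3+np.array([0,0,z/1e3]) for y in ys] for z in zs[::-1]])
        uv=proj(n,G.reshape(-1,3)).reshape(len(zs),len(ys),2).astype(np.float32)
        P=cv2.remap(im,uv[...,0],uv[...,1],1)
        np.save(f'pics/rk_{t}_{k}.npy',P)
        rows.append((t,k,P))
def show(t):
    o=np.hstack([np.clip(P*2.5,0,255) for tt,k,P in rows if tt==t]); return o
o=np.vstack([show(t) for t in ('scene0','side0','s4','c4')])
print(o.shape); cv2.imwrite('pics/rk.png',cv2.resize(o,(800,600)).astype(np.uint8))
E
```

```text
(320, 1083)
```

View pics/rk.png

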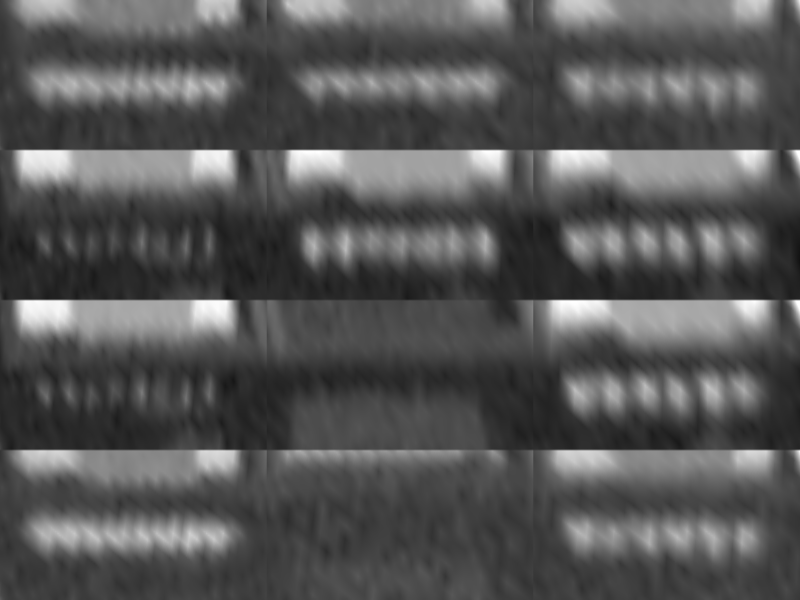

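Run:
```python
from h import *
f=np.load('pics/w1.npz');p,q=f['p'],f['q']
P=plane('wrist',[(252,v) for v in (128.5,135.6,142.7,149.9,157,163.8,170.6,177.3,183.8,190.2,196.6,203.)],.063,p,q);print(P[:,1],np.diff(P[:,1])*1e3)
go(.570,.25,.145,-5.3,.01)
```

```text
[0.2958 0.288  0.2801 0.272  0.2639 0.256  0.248  0.2401 0.2323 0.2245
 0.2166 0.2086] [-7.7961 -7.8997 -8.1182 -8.1128 -7.8712 -7.9717 -7.954  -7.8122 -7.7852
 -7.8788 -7.9737]
n 1 from [0.5705 0.2498 0.0959] yaw -5.220610433238037 tilt x [ 0.0004  0.0004 -1.    ]
[0.01, -0.0491, -0.0005, -0.0002, 0.0014],
```

Emit:
arm_command(
  plan=[
    [0.01,-0.025,0,0,0],
    [0.01,-0.027,0,0,0],
    [0.01,0,0,0,0],
  ],
)

```text
clock: 10.72
tool_pos: [0.5718, 0.2501, 0.1483]
eef_rot: [0.524, 0.476, -0.521, 0.477]
contact_force: [-0.5, 0.5, -1.9]
opening: 0.249
```

Run:
```python
from h import *
go(.4855,-.194,.147,8.42,.01)
```

```text
n 10 from [0.5718 0.2501 0.1483] yaw -5.223082911562829 tilt x [ 0.0038  0.0015 -1.    ]
[0.01, 0.0, -0.0046, 0.045, -0.0238], [0.01, 0.0, -0.0056, 0.0449, -0.0238], [0.01, 0.0, -0.0067, 0.0447, -0.0238], [0.01, 0.0, -0.0078, 0.0446, -0.0238], [0.01, 0.0, -0.0088, 0.0444, -0.0238], [0.01, 0.0, -0.0099, 0.0442, -0.0238], [0.01, 0.0, -0.0109, 0.0439, -0.0238], [0.01, 0.0, -0.012, 0.0436, -0.0238], [0.01, 0.0, -0.013, 0.0433, -0.0238], [0.01, 0.0, -0.014, 0.043, -0.0238],
```

Emit:
arm_command(
  plan=[
    [0.01,0,-0.0044,0.045,-0.0238],
    [0.01,0,-0.0055,0.0449,-0.0238],
    [0.01,0,-0.0066,0.0447,-0.0238],
    [0.01,0,-0.0077,0.0446,-0.0238],
    [0.01,0,-0.0088,0.0444,-0.0238],
    [0.01,0,-0.0099,0.0442,-0.0238],
    [0.01,0,-0.0109,0.0439,-0.0238],
    [0.01,0,-0.012,0.0436,-0.0238],
    [0.01,0,-0.013,0.0433,-0.0238],
    [0.01,0,-0.014,0.043,-0.0238],
    [0.01,0,0,0,0],
    [0.01,0,0,0,0],
  ],
)

```text
clock: 12.22
tool_pos: [0.4841, -0.1935, 0.1458]
eef_rot: [0.462, 0.536, -0.462, 0.535]
contact_force: [0.6, -0.1, -1.0]
opening: 0.248
```

Run:
```python
from h import *
avg(3)
s,im,d=snap('side','s5')
cv2.imwrite('pics/z11.png',cv2.resize(cv2.cvtColor(im[120:320,200:400],cv2.COLOR_RGB2BGR),None,fx=3,fy=3,interpolation=2))
go(.4855,-.194,.08,8.42,.01)
```

```text
clk 12.38 pos mm [ 484.6789 -192.5821  146.1244] sd [0.1473 0.1177 0.1448] F [ 0.3841  0.0895 -1.0611] M [-0.0541  0.0468 -0.0009] op 0.248
n 2 from [ 0.4848 -0.1927  0.1464] yaw 8.569237511655446 tilt x [-0.0003  0.001  -1.    ]
[0.01, 0.0332, 0.0002, 0.0007, 0.0013], [0.01, 0.0332, 0.0002, 0.0007, 0.0013],
```

View pics/z11.png

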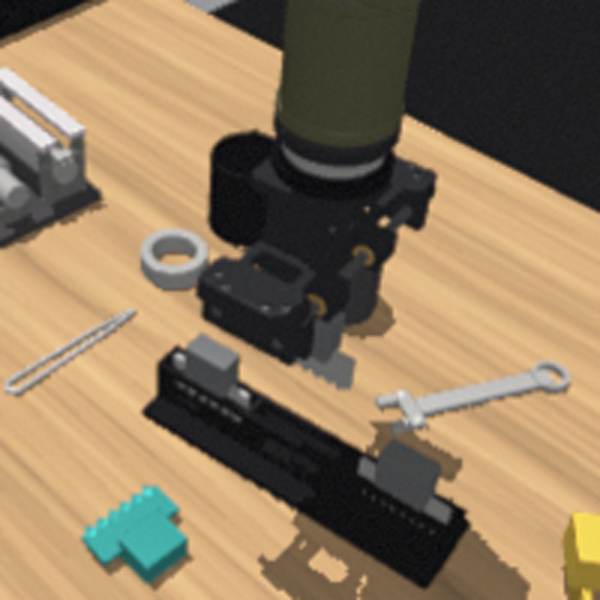

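Emit:
arm_command(
  plan=[
    [0.01,0.035,0.0003,0.0007,0.001],
    [0.01,0.035,0.0003,0.0007,0.001],
    [0.01,0,0,0,0],
    [0.01,0.01,0,0,0],
    [0.01,0.01,0,0,0],
    [0.01,0,0,0,0],
    [0.01,0,0,0,0],
  ],
)

```text
clock: 13.3
tool_pos: [0.4856, -0.1957, 0.057]
eef_rot: [0.463, 0.535, -0.462, 0.535]
contact_force: [-0.6, 0.6, -1.2]
opening: 0.246
```

Run:
```python
from h import *
avg(2)
```

```text
clk 13.4 pos mm [ 485.5767 -195.7513   57.0868] sd [0.0125 0.0019 0.0083] F [ 0.4761  0.386  -1.1309] M [-0.0783  0.0715  0.0209] op 0.249
```

Emit:
arm_command(
  plan=[
    [0.01,0.003,0,-0.0015,0],
    [0.01,0.002,0,0,0],
    [0.01,0,0,0,0],
    [0.01,0,0,0,0],
  ],
)

```text
clock: 13.9
tool_pos: [0.4851, -0.1941, 0.0517]
eef_rot: [0.462, 0.535, -0.462, 0.535]
contact_force: [0.4, 0.4, -1.4]
opening: 0.244
```

Run:
```python
from h import *
avg(2)
```

```text
clk 14.0 pos mm [ 485.1247 -194.1392   51.7071] sd [0.0048 0.0363 0.0223] F [-0.5684 -0.6316 -1.189 ] M [-0.0584  0.0324 -0.0156] op 0.246
```

Emit:
arm_command(
  plan=[
    [0.01,0.001,0,0,0],
    [0.01,0,0,0,0],
    [0.04,0,0,0,0],
    [0.05,0,0,0,0],
    [0.05,-0.03,0,0,0],
    [0.05,-0.03,0,0,0],
    [0.05,0,0,0.043,0.002],
    [0.05,0,0,0.043,0.002],
    [0.05,0,0,0,0],
    [0.05,0,0,0,0],
  ],
)

```text
clock: 15.25
tool_pos: [0.4971, -0.2783, 0.1105]
eef_rot: [0.464, 0.534, -0.463, 0.534]
contact_force: [0.5, 0.9, 0.3]
opening: 0.566
```

Run:
```python
from h import *
avg(2)
s,im,d=snap('side','s6')
cv2.imwrite('pics/z12.png',cv2.resize(cv2.cvtColor(im[120:320,200:400],cv2.COLOR_RGB2BGR),None,fx=3,fy=3,interpolation=2))
y=np.radians(8.6); c=np.array([.4857,-.194])-.086*np.array([-np.sin(y),np.cos(y)]);print(c)
go(c[0],c[1],.0505,8.6,.05)
```

```text
clk 15.35 pos mm [ 497.3348 -277.4977  110.5031] sd [0.0641 0.1092 0.0182] F [ 0.145  -0.0505  0.1949] M [-0.0528  0.0581  0.0109] op 0.572
[ 0.4986 -0.279 ]
n 2 from [ 0.4975 -0.2774  0.1106] yaw 8.20974889287903 tilt x [-0.0006  0.0014 -1.    ]
[0.05, 0.03, 0.0004, 0.0009, -0.0034], [0.05, 0.03, 0.0004, 0.0009, -0.0034],
```

View pics/z12.png

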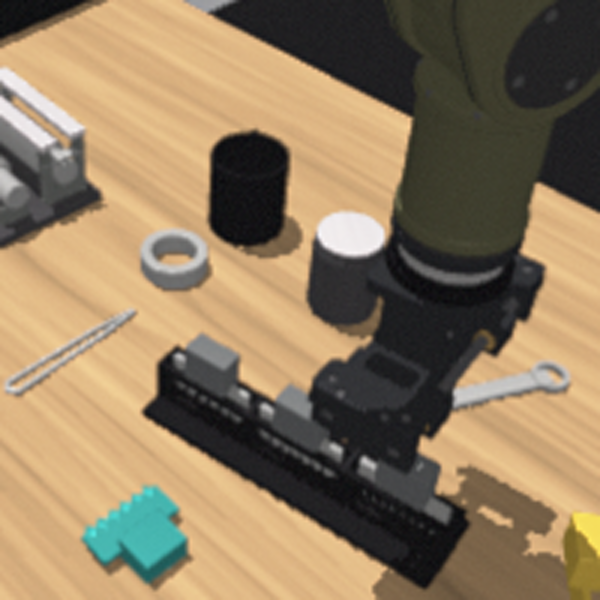

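Emit:
arm_command(
  plan=[
    [0.05,0.03,0.001,0.001,-0.004],
    [0.05,0.02,0.0005,0.001,-0.003],
    [0.05,0.01,0,0,0],
    [0.05,0,0,0,0],
    [0.05,0,0,0,0],
  ],
)

```text
clock: 16.02
tool_pos: [0.4996, -0.2811, 0.0512]
eef_rot: [0.462, 0.535, -0.462, 0.536]
contact_force: [-0.7, -0.6, -0.4]
opening: 0.569
```

Run:
```python
from h import *
avg(1)
go(.499,-.279,.0505,8.6,.05)
```

```text
clk 16.07 pos mm [ 499.6854 -281.2363   51.3675] sd [0. 0. 0.] F [0.1757 0.9641 0.0069] M [-0.0731  0.0969  0.0222] op 0.565
n 1 from [ 0.4997 -0.2812  0.0514] yaw 8.47534817118182 tilt x [ 0.0012 -0.0005 -1.    ]
[0.05, 0.0009, -0.0003, -0.0023, -0.0022],
```

Emit:
arm_command(
  plan=[
    [0.05,0.001,0,-0.002,-0.002],
    [0.02,0,0,0,0],
    [0.01,0,0,0,0],
    [0.01,0,0,0,0],
    [0.01,0,0,0,0],
  ],
  force=25,
)

```text
clock: 16.7
tool_pos: [0.4991, -0.279, 0.0498]
eef_rot: [0.461, 0.536, -0.461, 0.536]
contact_force: [-0.8, -0.1, 1.3]
opening: 0.246
```

Run:
```python
from h import *
avg(2)
```

```text
clk 16.8 pos mm [ 499.1534 -279.0548   49.7734] sd [0.0015 0.0114 0.012 ] F [0.2242 0.1785 0.64  ] M [-0.0376 -0.0151 -0.0172] op 0.249
```

Emit:
arm_command(
  plan=[
    [0.01,-0.02,0,0,0],
    [0.01,-0.04,0,0,0],
    [0.01,-0.04,0,0,0],
    [0.01,0,0,0,0],
  ],
)

```text
clock: 17.3
tool_pos: [0.5005, -0.28, 0.1523]
eef_rot: [0.462, 0.534, -0.461, 0.538]
contact_force: [-0.4, 0.4, -1.4]
opening: 0.245
```

Run:
```python
from h import *
avg(1)
s,im,d=snap('side','s7')
cv2.imwrite('pics/z13.png',cv2.resize(cv2.cvtColor(im[120:320,200:400],cv2.COLOR_RGB2BGR),None,fx=3,fy=3,interpolation=2))
go(.5708,.251,.147,-5.2,.01)
```

```text
clk 17.35 pos mm [ 499.284  -279.3553  150.5236] sd [0. 0. 0.] F [ 0.2426  0.4114 -2.0585] M [-0.0695  0.0195 -0.0626] op 0.245
n 11 from [ 0.4984 -0.2789  0.1494] yaw 8.591693031702574 tilt x [-0.0006  0.0003 -1.    ]
[0.01, 0.0002, 0.0137, -0.0466, 0.0219], [0.01, 0.0002, 0.0127, -0.0469, 0.0219], [0.01, 0.0002, 0.0116, -0.0472, 0.0219], [0.01, 0.0002, 0.0106, -0.0474, 0.0219], [0.01, 0.0002, 0.0096, -0.0477, 0.0219], [0.01, 0.0002, 0.0085, -0.0479, 0.0219], [0.01, 0.0002, 0.0075, -0.048, 0.0219], [0.01, 0.0002, 0.0064, -0.0482, 0.0219], [0.01, 0.0002, 0.0054, -0.0483, 0.0219], [0.01, 0.0002, 0.0043, -0.0484, 0.0219], [0.01, 0.0002, 0.0032, -0.0485, 0.0219],
```

View pics/z13.png

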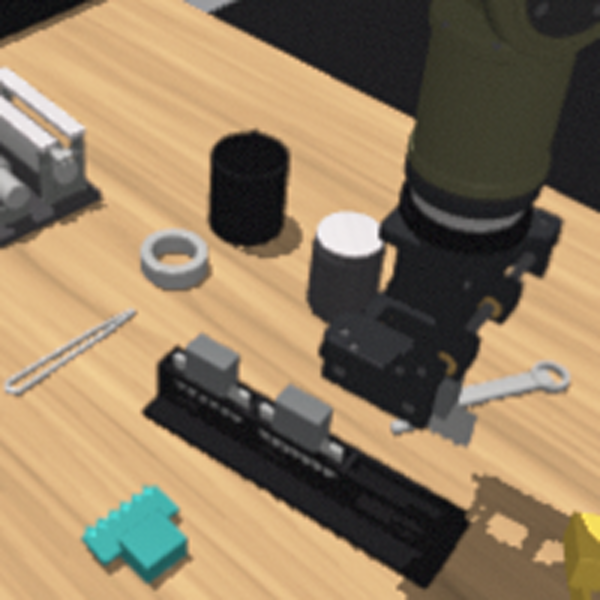

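Emit:
arm_command(
  plan=[
    [0.01,0,0.0137,-0.0466,0.0219],
    [0.01,0,0.0127,-0.0469,0.0219],
    [0.01,0,0.0116,-0.0472,0.0219],
    [0.01,0,0.0106,-0.0474,0.0219],
    [0.01,0,0.0096,-0.0477,0.0219],
    [0.01,0,0.0085,-0.0479,0.0219],
    [0.01,0,0.0075,-0.048,0.0219],
    [0.01,0,0.0064,-0.0482,0.0219],
    [0.01,0,0.0054,-0.0483,0.0219],
    [0.01,0,0.0043,-0.0484,0.0219],
    [0.01,0,0.0032,-0.0485,0.0219],
    [0.01,0,0,0,0],
  ],
)

```text
clock: 18.9
tool_pos: [0.5692, 0.2568, 0.1473]
eef_rot: [-0.52, -0.48, 0.52, -0.478]
contact_force: [-0.7, -0.6, -0.9]
opening: 0.246
```

Emit:
arm_command(
  plan=[
    [0.01,0,0,0,0],
    [0.01,0,0,0,0],
  ],
)

```text
clock: 19.15
tool_pos: [0.571, 0.2484, 0.149]
eef_rot: [-0.522, -0.476, 0.524, -0.476]
contact_force: [0.8, 0.5, -1.5]
opening: 0.244
```

Run:
```python
from h import *
avg(3)
go(.5708,.253,.1,-5.2,.01)
```

```text
clk 19.3 pos mm [571.2998 248.94   149.4751] sd [0.044  0.2953 0.1444] F [ 0.0035  0.7067 -0.8534] M [-0.0604  0.0626 -0.0107] op 0.251
n 1 from [0.5713 0.2493 0.1496] yaw -5.312330703909268 tilt x [-0.0004 -0.0006 -1.    ]
[0.01, 0.0496, -0.0009, -0.0037, -0.002],
```

Lower to about z = 99 mm at y ≈ 251.

Emit:
arm_command(
  plan=[
    [0.01,0.025,-0.0005,-0.001,0],
    [0.01,0.02,0,0,0],
    [0.01,0.004,0,0,0],
    [0.01,0,0,0,0],
    [0.01,0,0,0,0],
    [0.01,0,0,0,0],
  ],
)

```text
clock: 20.05
tool_pos: [0.5713, 0.2519, 0.1015]
eef_rot: [0.523, 0.477, -0.522, 0.477]
contact_force: [-0.3, 0.7, -0.5]
opening: 0.246
```

Run:
```python
from h import *
avg(3)
```

```text
clk 20.2 pos mm [571.118  251.8801 101.2349] sd [0.0668 0.0287 0.1003] F [ 0.3549 -0.3426 -0.6957] M [-0.0876  0.0555 -0.0316] op 0.249
```

Emit:
arm_command(
  plan=[
    [0.01,0.003,0,0,0],
    [0.01,0.0015,0,0,0],
    [0.01,0,0,0,0],
    [0.01,0,0,0,0],
  ],
)

```text
clock: 20.7
tool_pos: [0.5708, 0.2518, 0.0962]
eef_rot: [0.522, 0.477, -0.522, 0.477]
contact_force: [0.2, 0.2, -0.9]
opening: 0.249
```

Run:
```python
from h import *
avg(2)
```

```text
clk 20.8 pos mm [570.8862 251.7465  96.2427] sd [0.0012 0.009  0.0072] F [-0.0974  0.8896 -1.085 ] M [-0.0476  0.0802  0.0098] op 0.246
```

Emit:
arm_command(
  plan=[
    [0.01,0.001,0,0,0],
    [0.01,0.0005,0,0,0],
    [0.01,0,0,0,0],
  ],
)

```text
clock: 21.18
tool_pos: [0.5709, 0.252, 0.0948]
eef_rot: [0.522, 0.477, -0.522, 0.477]
contact_force: [1.0, 1.3, -0.9]
opening: 0.249
```

Run:
```python
from h import *
avg(2)
```

```text
clk 21.27 pos mm [570.921  251.9705  94.7842] sd [0.0032 0.0019 0.0054] F [ 0.1658  0.2544 -0.5905] M [0.0444 0.0719 0.0134] op 0.247
```

Emit:
arm_command(
  plan=[
    [0.01,0,0,-0.0015,0],
    [0.01,0.001,0,0,0],
    [0.01,0.0005,0,0,0],
    [0.01,0,0,0,0],
  ],
)

```text
clock: 21.78
tool_pos: [0.571, 0.2535, 0.0933]
eef_rot: [0.522, 0.477, -0.522, 0.477]
contact_force: [-0.1, 0.5, 1.0]
opening: 0.247
```

Run:
```python
from h import *
avg(2)
```

```text
clk 21.88 pos mm [571.0103 253.5018  93.2921] sd [0.0191 0.0169 0.0157] F [-0.1429  0.9597  0.2558] M [ 0.1483  0.0955 -0.0534] op 0.25
```

Emit:
arm_command(
  plan=[
    [0.01,0,0,-0.0012,0],
    [0.01,0.001,0,0,0],
    [0.01,0.0004,0,0,0],
    [0.01,0,0,0,0],
  ],
)

```text
clock: 22.38
tool_pos: [0.5712, 0.2548, 0.092]
eef_rot: [0.522, 0.477, -0.522, 0.477]
contact_force: [0.7, 0.9, 1.7]
opening: 0.249
```

Run:
```python
from h import *
avg(2)
```

```text
clk 22.48 pos mm [571.2346 254.7229  91.9824] sd [0.0114 0.0254 0.0017] F [-0.8594  1.5177  1.8866] M [0.1566 0.1258 0.0301] op 0.248
```

Emit:
arm_command(
  plan=[
    [0.01,0,0,-0.0005,0],
    [0.01,0.0006,0,0,0],
    [0.01,0,0,0,0],
    [0.01,0,0,0,0],
  ],
)

```text
clock: 22.98
tool_pos: [0.5713, 0.255, 0.0918]
eef_rot: [0.522, 0.477, -0.522, 0.477]
contact_force: [-1.4, 0.5, 5.4]
opening: 0.246
```

Run:
```python
from h import *
avg(2)
```

```text
clk 23.07 pos mm [571.3084 254.9411  91.7877] sd [0.0044 0.0104 0.0102] F [-1.0917  0.5133  5.3923] M [ 0.0355  0.3437 -0.04  ] op 0.251
```

Emit:
arm_command(
  plan=[
    [0.01,-0.0004,0,0,0],
    [0.01,0,0,0,0],
    [0.03,0,0,0,0],
    [0.05,0,0,0,0],
    [0.05,0,0,0,0],
  ],
)

```text
clock: 23.7
tool_pos: [0.571, 0.2547, 0.0913]
eef_rot: [-0.522, -0.477, 0.522, -0.477]
contact_force: [0.1, 0.8, -0.0]
opening: 0.545
```

Run:
```python
from h import *
avg(1)
go(.571,.255,.2,-5.2,.05)
```

```text
clk 23.75 pos mm [571.0171 254.7463  91.411 ] sd [0. 0. 0.] F [-0.2595 -0.2253 -0.9512] M [-0.0476  0.0949 -0.0053] op 0.564
n 3 from [0.571  0.2547 0.0914] yaw -5.2129478951069075 tilt x [-0.0003 -0.0003 -1.    ]
[0.05, -0.0362, -0.0, -0.0001, -0.0001], [0.05, -0.0362, -0.0, -0.0001, -0.0001], [0.05, -0.0362, -0.0, -0.0001, -0.0001],
```

Rise straight and back off toward −y for a clear wrist view.

Emit:
arm_command(
  plan=[
    [0.05,-0.015,0,0,0],
    [0.05,-0.05,0,0,0],
    [0.05,-0.06,0,0,0],
    [0.05,0,0,0.04,0],
    [0.05,0,0,0.04,0],
    [0.05,0,0,0,0],
    [0.05,0,0,0,0],
    [0.05,0,0,0,0],
  ],
)

```text
clock: 24.75
tool_pos: [0.5638, 0.177, 0.2168]
eef_rot: [0.522, 0.478, -0.521, 0.477]
contact_force: [2.0, 0.0, -1.1]
opening: 0.565
```

Run:
```python
from h import *
s,im,d=snap('wrist','w8'); print(s['clock'],s['tool_pos'])
cv2.imwrite('pics/z14.png',cv2.resize(cv2.cvtColor(im[:240,120:400],cv2.COLOR_RGB2BGR),None,fx=2.5,fy=2.5,interpolation=2))
s,im,d=snap('side','s8')
cv2.imwrite('pics/z15.png',cv2.resize(cv2.cvtColor(im[130:320,145:365],cv2.COLOR_RGB2BGR),None,fx=3.1,fy=3.1,interpolation=2))
s,im,d=snap('scene','c8')
cv2.imwrite('pics/z16.png',cv2.resize(cv2.cvtColor(im[90:230,250:400],cv2.COLOR_RGB2BGR),None,fx=4,fy=4,interpolation=2))
```

```text
24.75 [0.5638 0.177  0.2168]
```

View pics/z14.png

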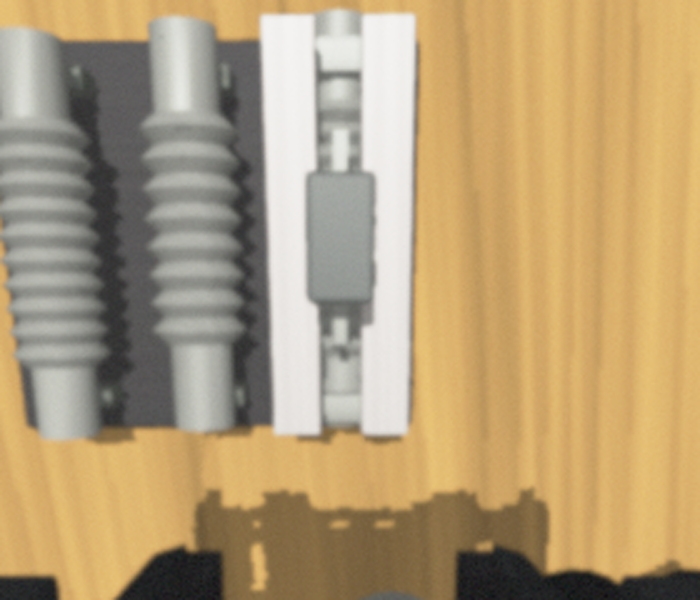

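View pics/z15.png

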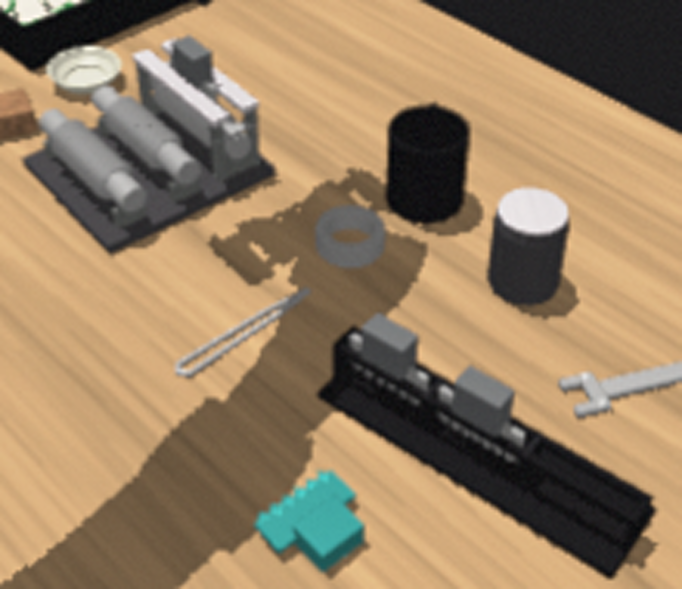

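View pics/z16.png

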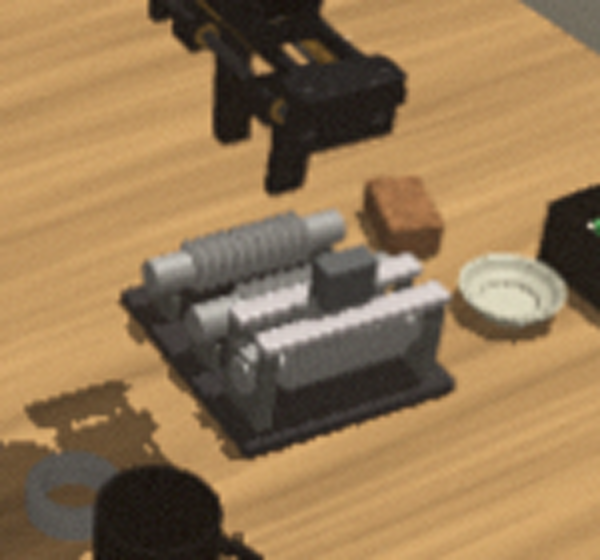

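Run:
```python
from h import *
f=np.load('pics/w8.npz');p,q=f['p'],f['q'];d=f['d'];im=f['im']
z=lambda x,y:(120+x/2.5,y/2.5)
print('rail ends',plane('wrist',[z(339,14),z(343,433)],.086,p,q))
e=plane('wrist',[z(341,172),z(341,300)],.121,p,q);print('grip',e,e.mean(0))
c=lambda x,y:cloud('wrist',d,[tuple(int(round(v)) for v in z(x+dx,y+dy)) for dx in (-10,-5,0,5,10) for dy in (-10,0,10)],p,q)
for n,pt in (('grip',(341,200)),('grip',(341,235)),('grip',(341,275)),('railL',(290,235)),('railR',(385,235)),('railL',(290,330)),('railL',(288,120)),('railR',(385,330))):
    P=c(*pt);print(n,np.median(P,0)*1e3)
for x in (320,330,341,352,362): print(x,np.median(cloud('wrist',d,[tuple(int(round(v)) for v in z(x,y)) for y in range(190,285,5)],p,q)[:,2])*1e3)
```

```text
rail ends [[0.577  0.326  0.086 ]
 [0.5661 0.183  0.086 ]]
grip [[0.573  0.2731 0.121 ]
 [0.5697 0.2348 0.121 ]] [0.5713 0.2539 0.121 ]
grip [571.9807 265.0601 121.077 ]
grip [571.0703 254.6616 121.2549]
grip [570.0196 242.5903 121.6327]
railL [553.3036 257.6542  86.2154]
railR [587.4284 254.639   86.5197]
railL [549.7606 224.1061  86.3385]
railL [556.4529 295.3399  86.5067]
railR [585.162  220.8624  86.0856]
320 121.27792420666344
330 121.69547038659373
341 121.64166630039396
352 121.06454094410631
362 121.25566843507437
```

```bash
python3 -c "
from h import *
print(r.finish_job())"
```

```text
the job is handed in; nothing more can be done
None
```

The matching leaf, pitch 8 mm, is standing fully home at the middle of the gauging-lane thread. The other two leaves are hanging in the rack. I handed the job in at about 25 s; `finish_job` reports no verdict.

- **First leaf (middle of the rack):** I tried it at two places on the thread, pressing with up to about 10 N. It stayed about 3.6 mm too high both times, so I hung it back in its place. The pictures suggest its pitch is about 9.5 mm.
- **Second leaf (rack place farthest to the robot's right, y about -0.28 m):** Its teeth measured about 8 mm apart in the pictures, and so did the ridges in the gauging lane. It slid down the flanks and dropped home with about 6 N of pressing.
- **Third leaf:** I didn't try it, because the second one fitted. Its teeth look about 11 mm apart.

After letting go, I checked the result with the cameras:

- **Height:** The top of the grip is about 35 mm above the rail tops, with about 0.5 mm of scatter. That is what a leaf fully home should show.
- **Position along the thread:** The grip is within about 1 mm of the middle of the rails.
- **Rest of the scene:** Nothing else in view appears to have moved, and the gripper was well clear of everything.

No check failed. My early position estimates from the scene and side cameras differed by about 6 mm. The final checks use the wrist camera instead.

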